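# Push a display unit home in the funnel nest

### The job

Pick up the small display unit by the square black box on its back, lay it flat on the bed of the assembly nest in the wide mouth between the converging guides, and let go. Then push it from behind so the guides centre it and it slides under the hold-down strips up to the sprung stop pad; keep pressing it against the pad for about a second with roughly 12 N (never over 20 N on the pad), then back off and leave it lying there against the pad. Leave the other things on the bench where they are.

Things in the scene. Friction and masses are not known exactly. Their poses are not given: they have to be found in the camera images.
- display: small display unit, lying screen down: aluminium plate 100 mm (x) x 64 mm (y), 12 mm thick; on the middle of its back a square-edged black box 36 mm (x) x 32 mm (y), from 12 to 42 mm above the underside. 0.3 to 0.55 kg. Origin: centre of underside, z up. Both ends are alike, either may go first. It lies at the robot's left or right, a larger unit at the other side.
- nest: fixed assembly nest: grey base plate 325 x 190 mm, 10 mm thick, two slippery white plastic guides on it. Origin: at bench height on the centre line at the entrance of the narrow throat; +x is the push direction (away from the robot), y across, z up. The bed (plate's top) is at z = 10 mm, from x = -165 to +160 mm. Guides in the mouth are 12 mm high (tops at z = 22 mm, level with the unit's plate).
- mouth (a point): point on the bed, on the centre line, in the wide mouth, 85 mm before the throat: a good place for the centre of the unit's underside when laying it, its length along the nest's x. The guides' clear width shrinks evenly from 150 mm (15 mm before this point) to 67 mm at the throat.
- throat (a point): point on the bed, on the centre line, at the entrance of the throat. From here the guides run parallel, 67 mm apart, for 110 mm. From 12 mm beyond this point aluminium hold-down strips overhang each side by 8 mm (undersides 14.5 mm, tops 18.5 mm above the bed, 51 mm clear between them), so the unit can only slide in from the mouth, not be set in from above.
- stop: steel stop block fixed at the far end of the nest, 60 mm wide, 34 mm tall, with a thumb screw on top. Origin: on the centre line at bench height, below its face, 135 mm beyond the nest's origin. A rubber pad on a setting screw stands out of this face towards the mouth. How far is set by hand and NOT measured: the pad's face is 0 to 20 mm nearer the mouth than point pad_seat; find it by feel.
- pad_seat (a point): middle of the pad's face if the setting screw were fully in (110 mm beyond the nest's origin); fixed. The pad (36 mm wide, 12.5 to 22.5 mm above the bench) is sprung: it yields, damped, 1 mm per 6 N (12 N = 2 mm), at most 6 mm. Sliding the unit takes about 1 to 4 N more. When the push is slowly withdrawn, the pad follows the unit back and stays touching it.
- big_display: the larger neighbour unit, to be left alone: aluminium plate 120 x 92 x 12 mm with a ROUND black housing (44 mm across, 22 mm tall) on top. Origin: centre of its underside.
- water_bottle: bystander: clear bottle, 66 mm across, 210 mm tall, standing. Origin: centre of underside.
- wire_spool: bystander: white wire spool, 68 mm across, 42 mm tall, lying flat. Origin: centre of underside.
- screw_jar: bystander: small grey jar with steel cap, 48 mm across, 55 mm tall. Origin: centre of underside.
- eyepiece: bystander: black magnifier eyepiece, 34 mm across, 45 mm tall, standing. Origin: centre of underside.
- tape_roll: bystander: roll of clear tape, 76 mm across, 19 mm tall, lying flat. Origin: centre of underside.
- screwdriver: bystander: screwdriver lying on the bench.
Not all that is in view belongs to the job. Leave any green, orange or yellow look-alike of the display alone.

How it is judged (in metres and radians):
On the way, in this order (a step that is already met when the one before it is completed fails the run):
1. the display unit lies flat on the bed in the wide mouth of the guides (its centre 45 to 120 mm before the throat), let go (angle between display's own z axis and vertical below 0.05 rad and z of display in the frame of nest between 0.0075 and 0.0125 m and x of display in the frame of nest between -0.12 and -0.045 m and y of display in the frame of nest between -0.03 and 0.03 m and contact force between the fingers and display below 0.1 N), for 0.2 s.
2. the unit, centred in the throat, is pressed against the sprung pad with 7 to 20 N for half a second (angle between display's own z axis and vertical below 0.05 rad and z of display in the frame of nest between 0.0075 and 0.0125 m and y of display in the frame of nest between -0.004 and 0.004 m and angle between the x axis of display and the x axis of nest, either way round below 0.05 rad and contact force between display and stop between 7 and 20 N), for 0.5 s.
At the end, for the whole second after the job is handed in: The unit lies flat on the bed in the throat under the hold-down strips, centred within 4 mm and straight within 0.05 rad, its centre 36 to 64 mm past the throat's entrance and its leading end still touching the stop pad, at rest and let go (angle between display's own z axis and vertical below 0.05 rad and z of display in the frame of nest between 0.0075 and 0.0125 m and y of display in the frame of nest between -0.004 and 0.004 m and angle between the x axis of display and the x axis of nest, either way round below 0.05 rad and x of display in the frame of nest between 0.036 and 0.064 m and contact force between display and stop above 0.03 N and linear speed of display below 0.01 m/s and contact force between the fingers and display below 0.05 N).
It fails at once if the unit is pressed against the stop with more than 20 N (contact force between display and stop above 20 N).
It fails at once if a bystander is moved more than 25 mm (distance of any of big_display, water_bottle, wire_spool, screw_jar, eyepiece, tape_roll, screwdriver from where it was at the start of the episode above 0.025 m).
It also fails if it takes over 69 s, if anything falls off the work surface, if the arm or the gripper's body presses on something with over 40 N, if the wrist force passes 120 N, or if a joint passes its speed limit or range.

### The arm

A 6-joint arm with a two-finger parallel gripper is mounted at the origin on the work surface. World frame = base frame: x ahead of the robot, y to its left, z up, the work surface at z = 0. Lengths are in m, angles in degrees, forces in N, time in s.
With the tool pointing down it reaches from about 0.4 to 0.825 m from the base axis. Payload 7 kg.
Tool frame: the origin (TCP) lies at the very end of the fingers, on their centre line; the grasp point (between the pads) lies 19 mm behind it (ctrl.pinch_z is the distance from the TCP to the grasp point, in m); z points along the fingers, x is the direction in which the jaws open and shut, and the axes are right-handed (so a half turn about z gives the same grasp; the last joint's range is limited). The gripper opens to 88 mm and grips with 3 to 60 N. Pads are 19 mm wide; open, the fingers measure 130 mm over their backs; the gripper's body (78 mm by 193 mm) begins 47 mm behind the grasp point.
Start: joints at [84.632, 20.546, 0.682, 0, -70.136, -16.507], TCP at [0.252, 0.626, 0.227] pointing down, gripper open.
Joint ranges: [-176.03, 176.03], [-82.01, 121.73], [-58.28, 71.71], [-173.87, 95.51], [-174.79, -0.11], [-173.66, 173.66]. Speed limits (degrees/s): [136.94, 136.94, 172.46, 180, 180, 180].

### API

Orientations are given as [roll, pitch, yaw] about the fixed x, y, z axes, in that order (R = Rz(yaw) Ry(pitch) Rx(roll)).
In Python, from plant import ctrl gives the robot as it stands.
- The arm moves only by the tool carry_out, never from a script. Its argument "increments" is a list of rows, each a list of 7 numbers: the turn, a rotation vector about the world's x, y, z in degrees, then the shift along the world's x, y, z in mm, then the closure, from 0 (fully open) to 1 (shut). In form: [[ax, ay, az, dx, dy, dz, grip], ...]. A call has 1 to 20 rows; each row is the pose to reach, as a shift and turn from the pose commanded when the call began; what a row does not reach only later rows make up. A row lasts 1/8 s, in which the tool goes at most 62.5 mm and 10.7 degrees, less where a joint would pass 70% of its speed; a pose out of reach is approached as far as the arm can. A call with a gripper value outside its range is refused whole. The fingers move at their own pace and stop on an object; the grip force is fixed at half the most. Time passes only in rows, so rows that repeat a pose let the fingers close. It gives the time, the measured TCP pose, the force and the opening at its end, in the units of the state.
- ctrl.get_obs(): the state, without advancing time (a new reading comes with each control period).
- ctrl.snapshot(name): name is "scene" or "top" or "wrist"; returns a dict with "pixels" (480x640x3 uint8, blue, green, red), "intrinsics" (3x3 intrinsics, pixels), "rvec" (rotation vector, rad) and "tvec" (3), from world to camera coordinates, as OpenCV has them; the wrist camera has in their place "hand_eye" (4x4, takes a point from camera to tool coordinates, whose origin is the TCP and whose axes are the tool frame's). Camera axes: x right, y down, z forward; pixel columns grow to the right and rows downward; lengths in m; the calibration is good to about 2 mm. A picture is of the moment at which its call begins: read the wrist's pose just before it. There is no depth.
- ctrl.close_job(): hands the job in, once; it reports no verdict.
Trained networks look in a picture, given as the dict that the camera call returned (one of the last four; its "shot" number tells which), for a name from the list of things; names that differ only in an ending like _2 or _b are one class to them, and where a whole thing is asked for, a point or a joint stands for the part that bears it (a point fixed in the world has none). Each returns a list of dicts, best first, with "confidence" (0 to 1); they miss things now and then, are a little off and sometimes report something else, mostly with a low value. They report only what shows in the picture. A call takes as long as a camera call. They do not tell look-alikes from the thing itself.
- ctrl.search_frame(picture, label): "centre" ([x, y, z] in m, in world coordinates, good to about 4 mm: the middle of the surface that is visible of it).
- ctrl.outline_of(picture, label): "pixels" (480x640 bool, what is visible of it).
The state is a dict: "clock": time; "joint_pos": joint angles; "qvel": joint speeds; "tau": joint torques, N m; "tool_pos": TCP position; "orientation": TCP orientation; "force": force on the tool from outside, world axes, zero at the start; "moment": the same for the moment, N m; "opening": finger opening in m.
Only numpy, scipy, OpenCV 4.12 (cv2) and the standard library are available. Lean on these libraries where they do the work, as an engineer would, in place of code of your own. Each camera call takes 0.05 s, during which the arm holds its last target. There are 200 camera calls.

## Working session

There is one attempt and no reset: what is moved stays moved. The work goes in short steps, Python scripts to look and compute and a tool call to move; the robot and the scene stay as the last step left them, time stands still between calls to the robot, and variables do not carry over. Pictures are saved under pics/ and viewed, about 8 in all and at most 12, crops included, and the job is handed in when it is done.

Besides the shell and the picture viewer there is one more tool, called as a command line: name --pt "numbers of a row" for each row, then --argument value for the rest. carry_out: Moves the arm, as the interface text tells. Its arguments: {"type":"object","properties":{"increments":{"type":"array"}},"required":["increments"]}

```bash
mkdir -p pics
cat > h.py <<'E'
import numpy as np, cv2
from plant import ctrl
def proj(p,P):
    return cv2.projectPoints(np.array(P,float).reshape(-1,3),np.array(p['rvec'],float),np.array(p['tvec'],float),np.array(p['intrinsics'],float),None)[0].reshape(-1,2)
def unproj(p,uv,z):
    R=cv2.Rodrigues(np.array(p['rvec'],float))[0];t=np.array(p['tvec'],float).ravel();K=np.array(p['intrinsics'],float)
    C=-R.T@t;out=[]
    for u,v in np.array(uv,float).reshape(-1,2):
        d=R.T@np.linalg.solve(K,[u,v,1]);out.append(C+d*(z-C[2])/d[2])
    return np.array(out)
E
python3 - <<'E'
from h import *
o=ctrl.get_obs();print(o['clock'],o['tool_pos'],o['orientation'],o['force'],o['opening'],ctrl.pinch_z)
for c in ['top','scene']:
    p=ctrl.snapshot(c);cv2.imwrite(f'pics/{c}1.png',p['pixels'])
    np.savez(f'{c}1.npz',**{k:v for k,v in p.items()})
    for n in ['display','big_display','nest','stop','water_bottle','wire_spool','screw_jar','eyepiece','tape_roll','screwdriver']:
        print(c,n,[(np.round(d['centre'],3).tolist(),round(d['confidence'],2), proj(p,d['centre']).round().tolist()) for d in ctrl.search_frame(p,n)][:4])
E
```

```text
0.0 [0.25134818 0.62592232 0.22561987] [-1.79991282e+02 -9.51159798e-02 -1.11884890e+02] [ 0.3665772  -0.40791828  0.17090258] 0.08730253473021489 0.0188
top display [([0.319, 0.123, 0.01], 0.93, [[261.0, 337.0]]), ([0.251, -0.412, 0.014], 0.77, [[517.0, 369.0]]), ([0.454, -0.309, 0.009], 0.67, [[461.0, 273.0]]), ([0.292, -0.255, 0.01], 0.61, [[440.0, 349.0]])]
top big_display [([0.471, 0.298, 0.01], 0.75, [[182.0, 266.0]])]
top nest [([0.58, -0.015, 0.011], 0.56, [[326.0, 217.0]]), ([0.587, 0.411, 0.025], 0.56, [[132.0, 213.0]])]
top stop [([0.727, -0.035, 0.031], 0.59, [[334.0, 152.0]]), ([0.687, 0.288, 0.056], 0.32, [[187.0, 165.0]])]
top water_bottle [([0.686, 0.354, 0.133], 0.67, [[145.0, 152.0]]), ([0.694, -0.292, 0.041], 0.49, [[450.0, 164.0]]), ([0.577, -0.474, 0.019], 0.43, [[533.0, 217.0]])]
top wire_spool [([0.694, -0.292, 0.039], 0.67, [[450.0, 164.0]])]
top screw_jar [([0.684, 0.29, 0.06], 0.73, [[186.0, 165.0]])]
top eyepiece [([0.598, -0.221, 0.043], 0.52, [[420.0, 205.0]])]
top tape_roll [([0.578, -0.474, 0.021], 0.75, [[534.0, 216.0]])]
top screwdriver [([0.588, 0.41
[... 287 characters left out ...]
], 0.71, [[172.0, 311.0]]), ([0.491, 0.287, 0.015], 0.62, [[407.0, 219.0]])]
scene nest [([0.626, -0.028, 0.014], 0.79, [[340.0, 293.0]])]
scene stop [([0.733, -0.041, 0.028], 0.75, [[371.0, 320.0]])]
scene water_bottle [([0.712, 0.349, 0.102], 0.97, [[504.0, 216.0]])]
scene wire_spool [([0.716, -0.297, 0.041], 0.97, [[240.0, 372.0]])]
scene screw_jar [([0.699, 0.282, 0.035], 0.78, [[474.0, 250.0]])]
scene eyepiece [([0.608, -0.229, 0.034], 0.58, [[246.0, 321.0]])]
scene tape_roll [([0.579, -0.472, 0.025], 0.87, [[105.0, 376.0]]), ([0.588, 0.39, 0.02], 0.39, [[465.0, 221.0]]), ([0.715, -0.294, 0.039], 0.17, [[241.0, 372.0]])]
scene screwdriver [([0.59, 0.392, 0.021], 0.83, [[466.0, 220.0]])]
```

View pics/top1.png

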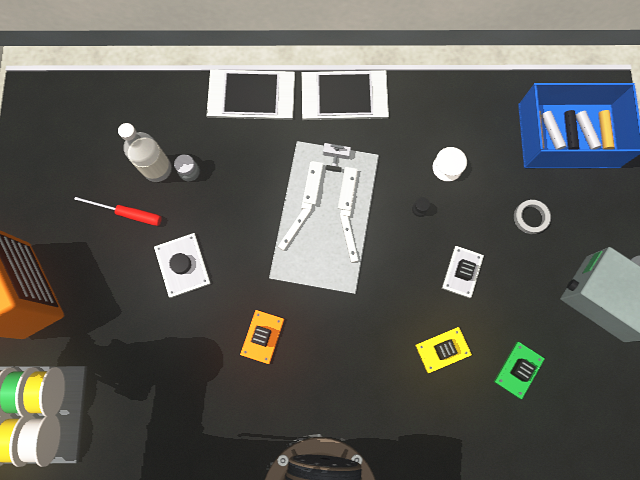

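View pics/scene1.png

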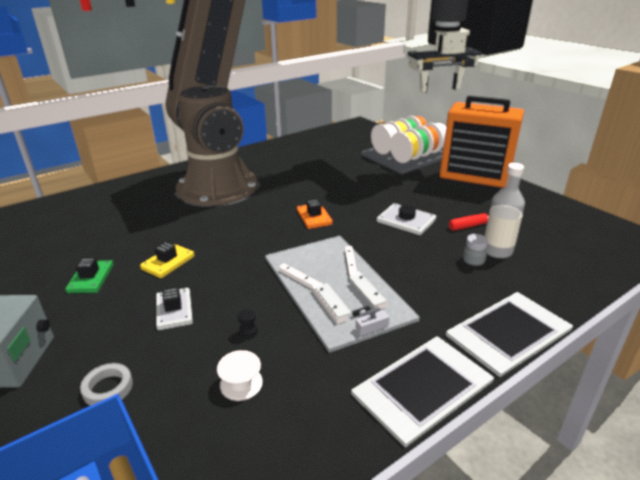

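Candidates in the top view: silver (463,271), orange (262,336), yellow (443,350), green (520,370), each with a square box, plus the large unit with the round housing at (182,265). Only the silver one at (463,271) is bare aluminium with a square black box, lying opposite the big unit, so it fits. I'll confirm it in a crop and fit the poses.

```bash
cat > m.py <<'E'
from h import *
def rect(p,mask,z):
    c=max(cv2.findContours(mask.astype(np.uint8),cv2.RETR_EXTERNAL,cv2.CHAIN_APPROX_NONE)[0],key=cv2.contourArea).reshape(-1,2)
    w=unproj(p,c,z)[:,:2]*1000
    return cv2.minAreaRect(w.astype(np.float32)), c
E
python3 - <<'E'
from m import *
out=[]
for c in ['top','scene']:
    p=ctrl.snapshot(c);im=p['pixels'];vis=im.copy()
    D=[d for d in ctrl.outline_of(p,'display')]
    tgt=proj(p,[.456,-.313,.012])[0]
    for d in D:
        m=d['pixels']
        if m[int(tgt[1])-12:int(tgt[1])+12,int(tgt[0])-8:int(tgt[0])+8].any():
            r,k=rect(p,m,.012 if c=='top' else .012);print(c,'disp net',d['confidence'],r)
            cv2.drawContours(vis,[k.reshape(-1,1,2)],-1,(0,0,255),1)
    for d in ctrl.outline_of(p,'nest')[:1]:
        r,k=rect(p,d['pixels'],.010);print(c,'nest net',d['confidence'],r)
        cv2.drawContours(vis,[k.reshape(-1,1,2)],-1,(0,255,0),1)
    for n in ['throat','mouth','pad_seat','stop']:
        print(c,n,[(np.round(d['centre'],4).tolist(),round(d['confidence'],2)) for d in ctrl.search_frame(p,n)][:2])
    if c=='top':
        g=im.min(2); 
        x0,y0=int(tgt[0])-45,int(tgt[1])-45
        m=np.zeros(g.shape,bool);m[y0:y0+90,x0:x0+90]=g[y0:y0+90,x0:x0+90]>110
        r,k=rect(p,m,.012);print('disp thr',r)
        m=np.zeros(g.shape,bool);m[125:310,255:395]=g[125:310,255:395]>80
        r,k=rect(p,m,.010);print('nest thr',r)
        a=cv2.resize(im[225:325,410:510],(500,500),interpolation=cv2.INTER_CUBIC)
        b=cv2.resize(vis[130:305,265:385],None,fx=2.5,fy=2.85,interpolation=cv2.INTER_NEAREST)
        cv2.imwrite('pics/crop.png',np.hstack([a,cv2.resize(b,(300,500))]))
E
```

```text
top disp net 0.81 ((457.87432861328125, -310.64617919921875), (65.57794189453125, 100.95655059814453), 70.03408813476562)
top nest net 0.74 ((589.2791748046875, -12.775848388671875), (192.24053955078125, 331.8111572265625), 79.43805694580078)
top throat [([0.5798, -0.0134, 0.01], 0.73)]
top mouth [([0.5778, -0.0086, 0.0078], 0.88)]
top pad_seat [([0.7288, -0.0327, 0.0328], 0.92)]
top stop [([0.7268, -0.036, 0.0359], 0.88)]
disp thr ((457.9076232910156, -312.3798522949219), (66.02529907226562, 101.4981460571289), 70.06488037109375)
nest thr ((590.2261962890625, -13.716781616210938), (192.25933837890625, 333.1068115234375), 79.65364074707031)
scene disp net 0.61 ((461.2524108886719, -311.9798889160156), (66.04146575927734, 126.35584259033203), 70.23242950439453)
scene nest net 0.83 ((588.3411865234375, -15.240524291992188), (197.8147735595703, 339.60113525390625), 79.93070983886719)
scene throat [([0.6289, -0.0267, 0.0151], 0.59), ([0.5888, 0.3917, 0.0208], 0.57)]
scene mouth []
scene pad_seat [([0.7341, -0.0457, 0.0312], 0.84), ([0.6291, -0.0259, 0.0135], 0.74)]
scene stop [([0.7345, -0.0431, 0.0274], 0.76), ([0.6263, -0.0274, 0.0146], 0.67)]
```

View pics/crop.png

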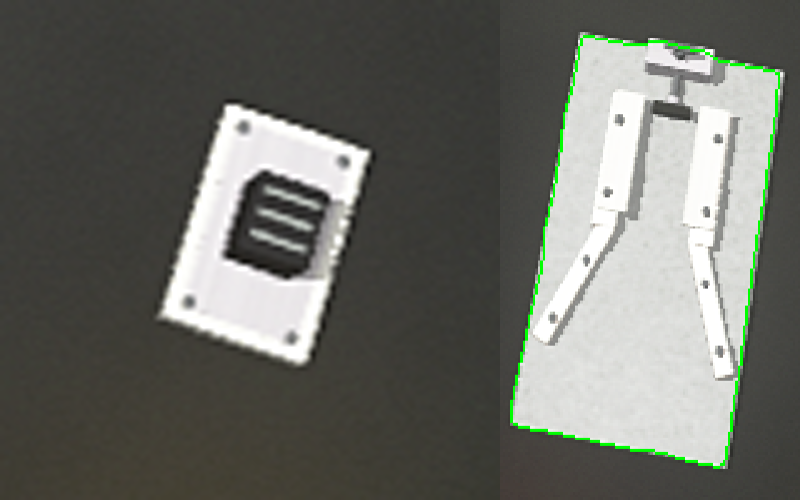

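The crop confirms it: bare aluminium plate, square black ribbed box, 101 x 66 mm measured, long axis about -20°. The nest plate measures about 192 x 332 mm with its axis at about -10.4°. I'm moving above the unit.

carry_out --pt "0 0 1 250 -376 0 0" --pt "0 0 1 250 -376 0 0" --pt "0 0 1 250 -376 0 0" --pt "0 0 1 250 -376 0 0" --pt "0 0 1 250 -376 0 0" --pt "0 0 1 250 -376 0 0" --pt "0 0 1 250 -376 0 0" --pt "0 0 1.9 206 -937 0 0" --pt "0 0 1.9 206 -937 0 0" --pt "0 0 1.9 206 -937 0 0" --pt "0 0 1.9 206 -937 0 0" --pt "0 0 1.9 206 -937 0 0" --pt "0 0 1.9 206 -937 0 0" --pt "0 0 1.9 206 -937 0 0" --pt "0 0 1.9 206 -937 0 0" --pt "0 0 1.9 206 -937 0 0" --pt "0 0 1.9 206 -937 0 0" --pt "0 0 1.9 206 -937 0 0" --pt "0 0 1.9 206 -937 0 0" --pt "0 0 1.9 206 -937 0 0"

```text
clock: 4.3
tool_pos: [0.4579, -0.3094, 0.2269]
orientation: [-180.0, 0.0, -109.9]
force: [0.8, -0.4, -0.7]
opening: 0.0877
```

```bash
cat >> h.py <<'E'
from scipy.spatial.transform import Rotation as Ro
def wrist():
    o=ctrl.get_obs();p=ctrl.snapshot('wrist')
    T=np.eye(4);T[:3,:3]=Ro.from_euler('xyz',o['orientation'],degrees=True).as_matrix();T[:3,3]=o['tool_pos']
    W=np.linalg.inv(T@np.array(p['hand_eye']))
    q=dict(p);q['rvec']=cv2.Rodrigues(W[:3,:3])[0];q['tvec']=W[:3,3]
    return o,p,q
E
python3 - <<'E'
from m import *
o,p,q=wrist();print(o['clock'],o['tool_pos'],o['orientation'],o['force'],o['joint_pos'])
im=p['pixels'].copy()
for d in ctrl.outline_of(p,'display')[:3]:
    r,k=rect(q,d['pixels'],.012);print(d['confidence'],r,k.min(0),k.max(0))
    cv2.drawContours(im,[k.reshape(-1,1,2)],-1,(0,0,255),1)
# box corners predicted
R=Ro.from_euler('z',-20,degrees=True).as_matrix()
P=[R@[sx*.018,sy*.016,.042]+[.458,-.3115,0] for sx,sy in[(1,1),(1,-1),(-1,-1),(-1,1)]]
cv2.polylines(im,[proj(q,P).astype(np.int32).reshape(-1,1,2)],True,(0,255,0),1)
cv2.imwrite('pics/w1.png',im)
E
```

```text
4.3 [ 0.45789628 -0.30943627  0.22687505] [-1.79969076e+02  8.91720780e-03 -1.09865640e+02] [ 0.77006915 -0.35031823 -0.65723317] [-1.37466547e+01  9.02302695e+00 -1.49036264e+01 -6.09523052e-03
 -6.60416481e+01  8.38834855e+01]
0.73 ((290.0439453125, -445.75653076171875), (48.643470764160156, 17.370311737060547), 33.09806823730469) [455 288] [486 311]
0.67 ((264.42138671875, -241.6511688232422), (83.44686889648438, 43.462162017822266), 68.59327697753906) [288 347] [354 376]
0.62 ((458.8416442871094, -315.0480651855469), (64.09963989257812, 99.82354736328125), 70.06893157958984) [294 156] [353 245]
```

View pics/w1.png

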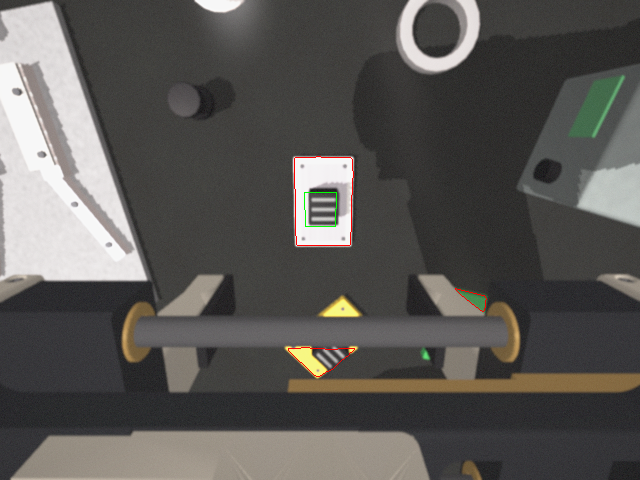

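Wrist view: the unit lies at (323,201), with its box at (323,207), in line with the jaws. Both cameras agree within 3 mm. Descending to grasp.

carry_out --pt "0 0 0 1 -2.5 -60 0" --pt "0 0 0 1 -2.5 -120 0" --pt "0 0 0 1 -2.5 -170 0" --pt "0 0 0 1 -2.5 -200 0" --pt "0 0 0 1 -2.5 -211 0" --pt "0 0 0 1 -2.5 -211 0" --pt "0 0 0 1 -2.5 -211 0" --pt "0 0 0 1 -2.5 -211 1" --pt "0 0 0 1 -2.5 -211 1" --pt "0 0 0 1 -2.5 -211 1" --pt "0 0 0 1 -2.5 -211 1" --pt "0 0 0 1 -2.5 -211 1" --pt "0 0 0 1 -2.5 -211 1" --pt "0 0 0 1 -2.5 -211 1" --pt "0 0 0 1 -2.5 -211 1"

```text
clock: 6.28
tool_pos: [0.4585, -0.3131, 0.0155]
orientation: [180.0, 0.0, -110.0]
force: [0.6, 0.6, -0.7]
opening: 0.0318
```

carry_out --pt "0 0 0 0 0 15 1" --pt "0 0 0 0 0 50 1" --pt "0 0 0 0 0 100 1" --pt "0 0 4 15 50 120 1" --pt "0 0 6 22 105 120 1" --pt "0 0 9.6 30 165 120 1" --pt "0 0 9.6 38 225 120 1" --pt "0 0 9.6 45 275 120 1" --pt "0 0 9.6 49 305 120 1" --pt "0 0 9.6 49 315 120 1" --pt "0 0 9.6 49 315 120 1" --pt "0 0 9.6 49 315 120 1" --pt "0 0 9.6 49 315 120 1"

```text
clock: 7.9
tool_pos: [0.5073, 0.0009, 0.1356]
orientation: [180.0, -0.0, -100.5]
force: [0.3, 0.2, -4.0]
opening: 0.0316
```

Run:
```python
from m import *
o,p,q=wrist();print(o['clock'],o['tool_pos'],o['orientation'],o['force'],o['opening'])
im=p['pixels'].copy()
R=Ro.from_euler('z',-10.4,degrees=True).as_matrix();O=np.array([.5922,-.0138,0])
def dr(P,c,cl=True): cv2.polylines(im,[proj(q,[R@np.array(x)/1000+O for x in P]).round().astype(np.int32).reshape(-1,1,2)],cl,c,1)
dr([(-40,95,10),(160,95,10),(160,-95,10),(-40,-95,10)],(0,255,0))
for s in(1,-1): dr([(-100,s*75,22),(0,s*33.5,22),(110,s*33.5,22)],(0,0,255),False)
dr([(135,30,34),(135,-30,34),(110,-18,17.5),(110,18,17.5)],(255,0,0))
cv2.imwrite('pics/w2.png',im)
```

```text
7.9 [0.50729324 0.00090855 0.13557148] [ 1.79987555e+02 -8.43401464e-03 -1.00453421e+02] [ 0.3479767   0.17746813 -4.03782161] 0.03156222534968417
```

View pics/w2.png

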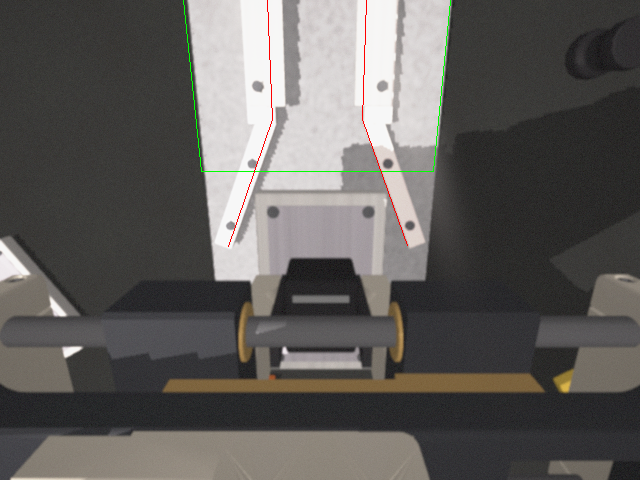

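Wrist view: the guide pair is centred at about column 320.5 (strip edges 284 and 357), and the held unit's screw holes (273 and 369) centre at 321. It is aligned and straight, so I'm lowering it.

carry_out --pt "0 0 0 0 0 -45 1" --pt "0 0 0 0 0 -80 1" --pt "0 0 0 0 0 -98 1" --pt "0 0 0 0 0 -105 1" --pt "0 0 0 0 0 -108 1" --pt "0 0 0 0 0 -109.5 1" --pt "0 0 0 0 0 -110 1" --pt "0 0 0 0 0 -110 1"

```text
clock: 8.95
tool_pos: [0.5078, 0.002, 0.026]
orientation: [-180.0, 0.0, -100.4]
force: [-0.1, -1.0, -2.7]
opening: 0.032
```

carry_out --pt "0 0 0 0 0 -0.5 1" --pt "0 0 0 0 0 -0.5 0.3" --pt "0 0 0 0 0 -0.5 0.3" --pt "0 0 0 0 0 -0.5 0.3" --pt "0 0 0 0 0 -0.5 0.3" --pt "0 0 0 0 0 10 0.3" --pt "0 0 0 0 0 50 0.3" --pt "0 0 0 0 0 90 0.3" --pt "0 0 0 0 0 110 0.3" --pt "0 0 0 0 0 110 0.3" --pt "0 0 0 0 0 110 0.3"

```text
clock: 10.32
tool_pos: [0.5071, 0.0018, 0.1354]
orientation: [180.0, 0.0, -100.4]
force: [-0.0, 1.6, -0.1]
opening: 0.0612
```

Run:
```python
from m import *
o=ctrl.get_obs();print(o['clock'],o['tool_pos'],o['orientation'],o['force'],o['opening'])
o,p,q=wrist();cv2.imwrite('pics/w3.png',p['pixels'])
for d in ctrl.outline_of(p,'display')[:2]:
    r,k=rect(q,d['pixels'],.022);print(d['confidence'],r,k.min(0),k.max(0))
t=ctrl.snapshot('top')
for d in ctrl.outline_of(t,'display'):
    r,k=rect(t,d['pixels'],.022);print('top',d['confidence'],r,k.min(0),k.max(0))
```

```text
10.325 [0.50708994 0.00179968 0.13542951] [ 1.79983890e+02  6.27308903e-03 -1.00387052e+02] [-0.0339296   1.60227791 -0.07550066] 0.06120320410203302
0.64 ((551.2474975585938, -8.29913330078125), (181.85400390625, 236.8294677734375), 79.63867950439453) [190   0] [452 309]
0.63 ((507.67950439453125, -0.07376861572265625), (65.78726196289062, 101.52411651611328), 79.56993103027344) [279 166] [361 285]
top 0.91 ((249.57691955566406, -412.9951171875), (66.77412414550781, 102.05248260498047), 56.04243469238281) [493 342] [543 398]
top 0.85 ((487.9429626464844, 5.4762115478515625), (65.8082046508789, 63.107765197753906), 79.72550201416016) [300 242] [332 273]
top 0.57 ((318.66455078125, 118.84715270996094), (61.82425308227539, 98.36860656738281), 74.66749572753906) [254 311] [282 363]
```

View pics/w3.png

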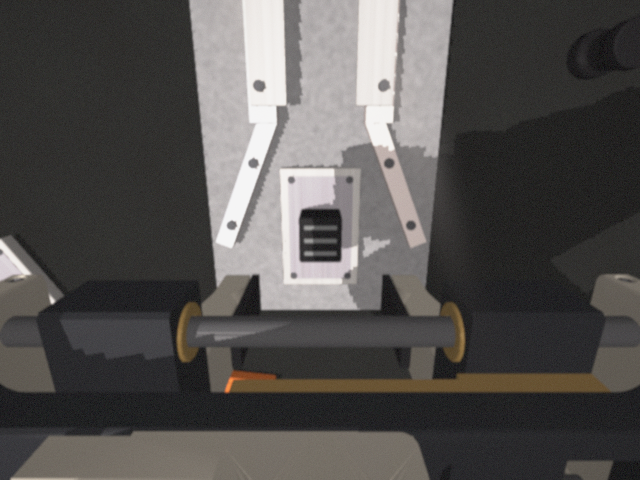

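The unit lies flat and straight in the mouth: plate centred at about (320,226), guides centred at about column 321. Next I close the fingers and come down behind it.

carry_out --pt "0 0 0 -30 5.5 0 1" --pt "0 0 0 -71 13 0 1" --pt "0 0 0 -71 13 -20 1" --pt "0 0 0 -71 13 -60 1" --pt "0 0 0 -71 13 -95 1" --pt "0 0 0 -71 13 -115 1" --pt "0 0 0 -71 13 -122.5 1" --pt "0 0 0 -71 13 -122.5 1" --pt "0 0 0 -71 13 -122.5 1" --pt "0 0 0 -71 13 -122.5 1"

```text
clock: 11.78
tool_pos: [0.437, 0.0151, 0.0138]
orientation: [-179.9, 0.1, -100.4]
force: [0.1, 0.2, 0.5]
opening: 0.0
```

Run:
```python
from m import *
o=ctrl.get_obs();print(o['clock'],o['tool_pos'],o['orientation'],o['force'],o['opening'])
p=ctrl.snapshot('scene');cv2.imwrite('pics/s2.png',cv2.resize(p['pixels'][180:350,230:430],(800,680),interpolation=cv2.INTER_CUBIC)[:600])
```

```text
11.775 [0.43704875 0.01513242 0.01380571] [-1.79924644e+02  5.67838522e-02 -1.00376192e+02] [0.14257534 0.1681435  0.45364517] 4.661865510394408e-06
```

View pics/s2.png

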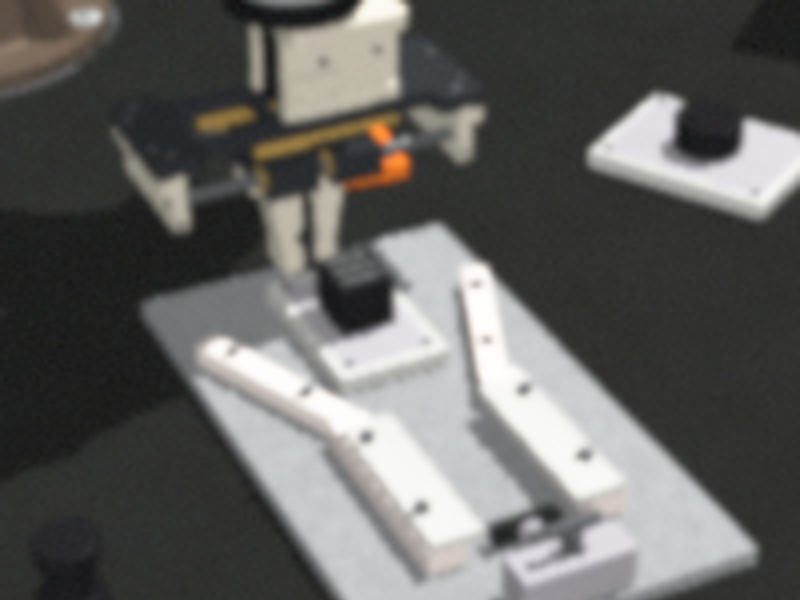

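Fingers are down behind the trailing end, nothing touching. Pushing along the nest axis to about 15 mm short of the earliest possible pad position.

carry_out --pt "0 0 0 4 -0.7 0 1" --pt "0 0 0 8 -1.5 0 1" --pt "0 0 0 12 -2.2 0 1" --pt "0 0 0 17 -3.1 0 1" --pt "0 0 0 23 -4.2 0 1" --pt "0 0 0 30 -5.5 0 1" --pt "0 0 0 37 -6.8 0 1" --pt "0 0 0 44 -8.1 0 1" --pt "0 0 0 51 -9.4 0 1" --pt "0 0 0 58 -10.7 0 1" --pt "0 0 0 65 -12 0 1" --pt "0 0 0 72 -13.2 0 1" --pt "0 0 0 79 -14.5 0 1" --pt "0 0 0 86 -15.8 0 1" --pt "0 0 0 92 -16.9 0 1" --pt "0 0 0 98 -18 0 1" --pt "0 0 0 104 -19.1 0 1" --pt "0 0 0 109 -20 0 1" --pt "0 0 0 113 -20.7 0 1" --pt "0 0 0 116 -21.3 0 1"

```text
clock: 14.32
tool_pos: [0.5527, -0.0065, 0.0131]
orientation: [180.0, -0.0, -100.4]
force: [-3.2, 0.4, 1.0]
opening: 0.0007
```

Run:
```python
from m import *
o=ctrl.get_obs();print(o['clock'],o['tool_pos'],o['orientation'],o['force'],o['opening'])
t=ctrl.snapshot('top');cv2.imwrite('pics/t3.png',cv2.resize(t['pixels'][130:280,260:400],(560,600),interpolation=cv2.INTER_CUBIC))
p=ctrl.snapshot('wrist');cv2.imwrite('pics/w4.png',p['pixels'])
```

```text
14.325 [ 0.552659   -0.00648632  0.01307971] [ 1.79995781e+02 -8.09569899e-04 -1.00378208e+02] [-3.20086924  0.43076888  1.04652871] 0.0006543120178870644
```

View pics/w4.png

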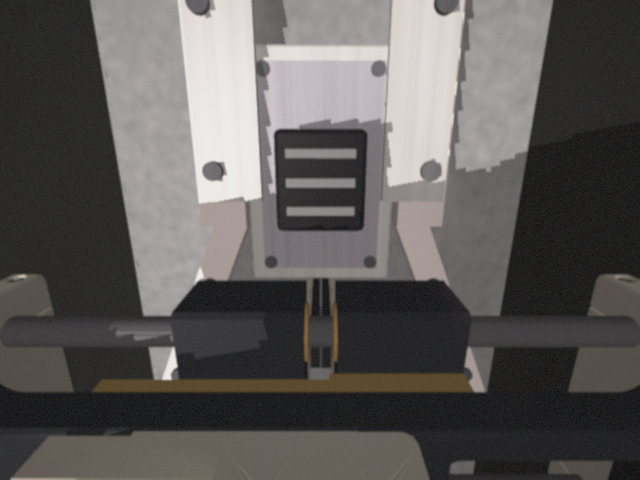

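The unit is centred between the guides under the strips, box at (320,180) and straight, with about 3 N sliding force. I'm advancing 12 mm more and estimating the pad's place from the first top picture.

carry_out --pt "0 0 0 2 -0.4 0 1" --pt "0 0 0 4 -0.7 0 1" --pt "0 0 0 6 -1.1 0 1" --pt "0 0 0 8 -1.5 0 1" --pt "0 0 0 10 -1.8 0 1" --pt "0 0 0 11 -2 0 1" --pt "0 0 0 11 -2 0 1"

```text
clock: 15.3
tool_pos: [0.5636, -0.0085, 0.0131]
orientation: [-180.0, -0.0, -100.4]
force: [-4.0, -0.4, 2.2]
opening: 0.0005
```

Run:
```python
from m import *
z=np.load('top1.npz',allow_pickle=True);q={k:z[k] for k in('rvec','tvec','intrinsics')}
u=np.array([.9836,-.1805])
for uv in[(334,165),(334,168.5),(334,171.3)]:
    w=unproj(q,uv,.0225)[0];print(uv,w.round(4),(w[:2]-[.5922,-.0138])@u)
o=ctrl.get_obs();print(o['clock'],(o['tool_pos'][:2]-np.array([.5922,-.0138]))@u,o['force'])
```

```text
(334, 165) [ 0.6992 -0.0343  0.0225] 0.1089273568759622
(334, 168.5) [ 0.6908 -0.0343  0.0225] 0.10070408455134204
(334, 171.3) [ 0.6842 -0.0342  0.0225] 0.09414347368543494
15.3 -0.029087389105015703 [-4.00788152 -0.36271475  2.1820866 ]
```

carry_out --pt "0 0 0 1 -0.2 0 1" --pt "0 0 0 2 -0.4 0 1" --pt "0 0 0 3 -0.5 0 1" --pt "0 0 0 4 -0.7 0 1" --pt "0 0 0 5 -0.9 0 1" --pt "0 0 0 5.5 -1 0 1" --pt "0 0 0 5.5 -1 0 1"

```text
clock: 16.18
tool_pos: [0.5691, -0.0095, 0.0131]
orientation: [-180.0, -0.0, -100.4]
force: [-3.4, 0.6, 3.7]
opening: 0.0005
```

carry_out --pt "0 0 0 0.5 -0.1 0 1" --pt "0 0 0 1 -0.2 0 1" --pt "0 0 0 1.5 -0.3 0 1" --pt "0 0 0 2 -0.4 0 1" --pt "0 0 0 2 -0.4 0 1"

```text
clock: 16.8
tool_pos: [0.5711, -0.0098, 0.0131]
orientation: [-180.0, 0.0, -100.4]
force: [-4.4, 0.1, 4.2]
opening: 0.0008
```

carry_out --pt "0 0 0 0.5 -0.1 0 1" --pt "0 0 0 1 -0.2 0 1" --pt "0 0 0 1.5 -0.3 0 1" --pt "0 0 0 2 -0.4 0 1" --pt "0 0 0 2 -0.4 0 1"

```text
clock: 17.42
tool_pos: [0.5731, -0.0102, 0.0131]
orientation: [-180.0, 0.0, -100.4]
force: [-3.7, 0.5, 4.5]
opening: 0.0002
```

carry_out --pt "0 0 0 0.5 -0.1 0 1" --pt "0 0 0 1 -0.2 0 1" --pt "0 0 0 1.5 -0.3 0 1" --pt "0 0 0 2 -0.4 0 1" --pt "0 0 0 2 -0.4 0 1"

```text
clock: 18.05
tool_pos: [0.5751, -0.0107, 0.0131]
orientation: [-180.0, -0.0, -100.4]
force: [-3.8, 1.0, 3.6]
opening: 0.0005
```

carry_out --pt "0 0 0 0.5 -0.1 0 1" --pt "0 0 0 1 -0.2 0 1" --pt "0 0 0 1.5 -0.3 0 1" --pt "0 0 0 2 -0.4 0 1" --pt "0 0 0 2 -0.4 0 1"

```text
clock: 18.68
tool_pos: [0.5771, -0.011, 0.0131]
orientation: [-180.0, 0.0, -100.4]
force: [-4.7, 0.8, 3.8]
opening: 0.0007
```

carry_out --pt "0 0 0 0.5 -0.1 0 1" --pt "0 0 0 1 -0.2 0 1" --pt "0 0 0 1.5 -0.3 0 1" --pt "0 0 0 1.5 -0.3 0 1"

```text
clock: 19.18
tool_pos: [0.5786, -0.0113, 0.0131]
orientation: [-180.0, 0.0, -100.4]
force: [-5.1, -0.4, 3.7]
opening: 0.0005
```

carry_out --pt "0 0 0 0.5 -0.1 0 1" --pt "0 0 0 1 -0.2 0 1" --pt "0 0 0 1.5 -0.3 0 1" --pt "0 0 0 1.5 -0.3 0 1"

```text
clock: 19.68
tool_pos: [0.5801, -0.0116, 0.0131]
orientation: [-180.0, -0.0, -100.4]
force: [-5.2, 0.1, 4.2]
opening: -0.0
```

carry_out --pt "0 0 0 0.5 -0.1 0 1" --pt "0 0 0 1 -0.2 0 1" --pt "0 0 0 1.5 -0.3 0 1" --pt "0 0 0 1.5 -0.3 0 1"

```text
clock: 20.18
tool_pos: [0.581, -0.0119, 0.013]
orientation: [180.0, -0.0, -100.4]
force: [-6.2, 1.5, 5.4]
opening: 0.0004
```

carry_out --pt "0 0 0 0.3 0 0 1" --pt "0 0 0 0.5 -0.1 0 1" --pt "0 0 0 0.5 -0.1 0 1"

```text
clock: 20.55
tool_pos: [0.5811, -0.012, 0.013]
orientation: [179.9, -0.0, -100.4]
force: [-7.7, 2.6, 6.8]
opening: 0.0005
```

carry_out --pt "0 0 0 0.4 -0.1 0 1" --pt "0 0 0 0.8 -0.1 0 1" --pt "0 0 0 0.8 -0.1 0 1" --pt "0 0 0 0.8 -0.1 0 1"

```text
clock: 21.05
tool_pos: [0.5812, -0.0121, 0.0129]
orientation: [179.9, -0.0, -100.4]
force: [-9.8, 3.0, 9.3]
opening: 0.0008
```

Run:
```python
from m import *
o=ctrl.get_obs();print(o['clock'],o['tool_pos'],o['orientation'],o['force'],o['moment'])
s=ctrl.snapshot('scene')['pixels'][200:350,270:430];w=ctrl.snapshot('wrist')['pixels']
cv2.imwrite('pics/c5.png',np.hstack([cv2.resize(s,(400,375),interpolation=cv2.INTER_CUBIC),cv2.resize(w[0:375,120:520],(400,375))]))
```

```text
21.05 [ 0.58124756 -0.01211385  0.01292382] [ 1.79858457e+02 -3.53385548e-02 -1.00389021e+02] [-9.82905406  2.98640236  9.25211788] [1.19066227 3.55440792 0.0707509 ]
```

View pics/c5.png

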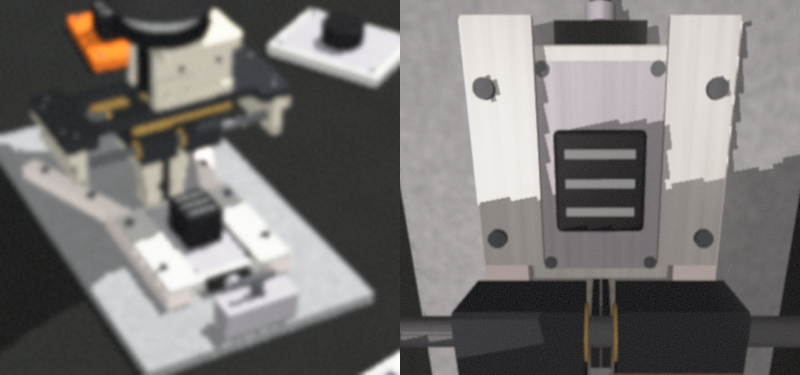

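The plate is at or just touching the pad. Fz is growing along with Fx, so the fingers are dragging the edge down onto the bed by friction. I'll relieve that with a small lift before pressing more.

carry_out --pt "0 0 0 0 0 0.3 1" --pt "0 0 0 0 0 0.6 1" --pt "0 0 0 0 0 0.6 1" --pt "0 0 0 0 0 0.6 1"

```text
clock: 21.65
tool_pos: [0.5815, -0.0122, 0.013]
orientation: [179.9, -0.0, -100.4]
force: [-7.5, 2.2, 3.3]
opening: -0.0001
```

carry_out --pt "0 0 0 0.4 -0.1 0.3 1" --pt "0 0 0 0.8 -0.1 0.4 1" --pt "0 0 0 1 -0.2 0.5 1" --pt "0 0 0 1 -0.2 0.5 1"

```text
clock: 22.15
tool_pos: [0.5818, -0.0124, 0.0131]
orientation: [179.8, -0.0, -100.4]
force: [-6.7, 2.7, 0.7]
opening: 0.0008
```

carry_out --pt "0 0 0 0 0 0 1" --pt "0 0 0 0 0 0 1" --pt "0 0 0 0 0 0 1"

```text
clock: 22.52
tool_pos: [0.5818, -0.0124, 0.0131]
orientation: [179.8, -0.0, -100.4]
force: [-7.7, 3.0, 0.7]
opening: 0.0005
```

Run:
```python
from m import *
o=ctrl.get_obs();print({k:np.round(v,3) for k,v in o.items()})
```

```text
{'clock': np.float64(22.525), 'joint_pos': array([ 17.984,  24.727, -25.041,  -0.08 , -40.432,  61.663]), 'qvel': array([-0.053,  0.043,  0.064, -0.062, -0.018, -0.064]), 'tau': array([-1.5440e+00, -5.5353e+01,  2.4604e+01,  6.7510e+00,  2.4440e+00,
       -5.4000e-02]), 'tool_pos': array([ 0.582, -0.012,  0.013]), 'orientation': array([ 1.79799e+02, -4.90000e-02, -1.00414e+02]), 'force': array([-7.665,  3.041,  0.658]), 'moment': array([0.995, 2.836, 0.061]), 'opening': np.float64(0.001)}
```

Resistance is now about 8 N along the push, consistent with the pad (about 6 N/mm) in series with a soft arm (about 3 N/mm). Increasing slowly towards about 15 N total, which leaves 11–14 N on the pad after friction.

carry_out --pt "0 0 0 0.5 0 0.1 1" --pt "0 0 0 1 0 0.2 1" --pt "0 0 0 1.5 0 0.3 1" --pt "0 0 0 1.5 0 0.3 1"

```text
clock: 23.02
tool_pos: [0.5822, -0.0126, 0.0131]
orientation: [179.7, -0.1, -100.4]
force: [-10.2, 3.3, 2.3]
opening: 0.0004
```

carry_out --pt "0 0 0 0.5 0 0.2 1" --pt "0 0 0 1 0 0.4 1" --pt "0 0 0 1.5 0 0.5 1" --pt "0 0 0 1.5 0 0.5 1"

```text
clock: 23.52
tool_pos: [0.5826, -0.0128, 0.0131]
orientation: [179.6, -0.1, -100.4]
force: [-12.9, 3.8, 1.1]
opening: 0.0006
```

carry_out --pt "0 0 0 0.5 0 0.2 1" --pt "0 0 0 1 0 0.3 1" --pt "0 0 0 1 0 0.3 1" --pt "0 0 0 1 0 0.3 1" --pt "0 0 0 1 0 0.3 1" --pt "0 0 0 1 0 0.3 1" --pt "0 0 0 1 0 0.3 1" --pt "0 0 0 1 0 0.3 1"

```text
clock: 24.52
tool_pos: [0.5829, -0.0129, 0.0131]
orientation: [179.5, -0.1, -100.5]
force: [-13.5, 3.9, 0.4]
opening: 0.0004
```

Run:
```python
from m import *
o=ctrl.get_obs();print({k:np.round(v,3) for k,v in o.items()})
w=ctrl.snapshot('wrist')['pixels'];cv2.imwrite('pics/w6.png',w[0:300,180:460].repeat(2,0).repeat(2,1))
```

```text
{'clock': np.float64(24.525), 'joint_pos': array([ 17.868,  24.946, -24.598,  -0.163, -40.956,  61.79 ]), 'qvel': array([ 0.085, -0.035, -0.051, -0.028, -0.088, -0.173]), 'tau': array([ -2.218, -56.439,  28.328,   8.204,   4.355,  -0.082]), 'tool_pos': array([ 0.583, -0.013,  0.013]), 'orientation': array([ 1.79509e+02, -1.43000e-01, -1.00464e+02]), 'force': array([-13.488,   3.856,   0.412]), 'moment': array([1.425, 4.96 , 0.059]), 'opening': np.float64(0.0)}
```

View pics/w6.png

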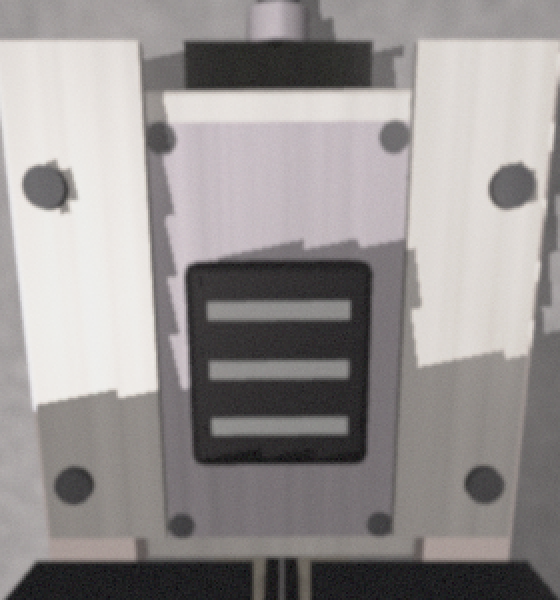

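The plate's end is flush on the pad, straight and centred, with about 14 N total. I'll add a touch, hold another 0.75 s, then withdraw slowly.

carry_out --pt "0 0 0 0.6 0 0.2 1" --pt "0 0 0 0.6 0 0.2 1" --pt "0 0 0 0.6 0 0.2 1" --pt "0 0 0 0.6 0 0.2 1" --pt "0 0 0 0.6 0 0.2 1" --pt "0 0 0 0.6 0 0.2 1"

```text
clock: 25.32
tool_pos: [0.5831, -0.0129, 0.0132]
orientation: [179.5, -0.2, -100.5]
force: [-14.6, 4.9, 0.5]
opening: 0.0002
```

carry_out --pt "0 0 0 -0.3 0 -0.1 1" --pt "0 0 0 -0.6 0 -0.2 1" --pt "0 0 0 -0.9 0 -0.3 1" --pt "0 0 0 -1.2 0 -0.4 1" --pt "0 0 0 -1.5 0 -0.5 1" --pt "0 0 0 -1.8 0 -0.6 1" --pt "0 0 0 -2.1 0 -0.7 1" --pt "0 0 0 -2.4 0 -0.8 1" --pt "0 0 0 -2.7 0 -0.9 1" --pt "0 0 0 -3 0 -1 1" --pt "0 0 0 -3.3 0 -1.1 1" --pt "0 0 0 -3.6 0 -1.2 1" --pt "0 0 0 -3.9 0 -1.3 1" --pt "0 0 0 -4.2 0 -1.4 1" --pt "0 0 0 -4.5 0 -1.5 1" --pt "0 0 0 -4.8 0 -1.6 1" --pt "0 0 0 -5.1 0 -1.7 1"

```text
clock: 27.45
tool_pos: [0.5821, -0.0124, 0.0131]
orientation: [179.9, -0.0, -100.4]
force: [-6.3, 0.6, 1.8]
opening: 0.0006
```

carry_out --pt "0 0 0 -0.2 0 -0.1 1" --pt "0 0 0 -0.4 0 -0.2 1" --pt "0 0 0 -0.6 0.1 -0.2 1" --pt "0 0 0 -0.8 0.1 -0.3 1" --pt "0 0 0 -1 0.2 -0.3 1" --pt "0 0 0 -1.2 0.2 -0.4 1" --pt "0 0 0 -1.4 0.2 -0.4 1" --pt "0 0 0 -1.6 0.3 -0.5 1" --pt "0 0 0 -1.8 0.3 -0.5 1" --pt "0 0 0 -2 0.3 -0.5 1" --pt "0 0 0 -2.2 0.3 -0.5 1" --pt "0 0 0 -2.4 0.4 -0.5 1" --pt "0 0 0 -2.6 0.4 -0.5 1" --pt "0 0 0 -2.8 0.4 -0.5 1" --pt "0 0 0 -3 0.5 -0.5 1" --pt "0 0 0 -3.2 0.5 -0.5 1" --pt "0 0 0 -3.4 0.5 -0.5 1" --pt "0 0 0 -3.6 0.6 -0.5 1" --pt "0 0 0 -3.8 0.6 -0.5 1" --pt "0 0 0 -4 0.6 -0.5 1"

```text
clock: 29.95
tool_pos: [0.5794, -0.0117, 0.0133]
orientation: [-180.0, 0.0, -100.4]
force: [-0.2, -0.6, 0.5]
opening: 0.0006
```

Contact is released. Backing off, lifting and checking.

carry_out --pt "0 0 0 -1 0.2 0 1" --pt "0 0 0 -3 0.5 0 1" --pt "0 0 0 -8 1.5 0 1" --pt "0 0 0 -15 2.7 0 1" --pt "0 0 0 -25 4.5 0 1" --pt "0 0 0 -40 7 5 1" --pt "0 0 0 -50 9 40 1" --pt "0 0 0 -55 10 90 1" --pt "0 0 0 -55 10 110 1" --pt "0 0 0 -55 10 110 1" --pt "0 0 0 -55 10 110 1"

```text
clock: 31.32
tool_pos: [0.5234, -0.0017, 0.1229]
orientation: [180.0, 0.0, -100.4]
force: [0.7, 0.4, -0.6]
opening: 0.0005
```

Run:
```python
from m import *
o,p,q=wrist();print(o['clock'],o['tool_pos'],o['orientation'],o['force'])
im=p['pixels'];cv2.imwrite('pics/w7.png',np.ascontiguousarray(im[0:260,150:490]).repeat(2,0).repeat(2,1))
for d in ctrl.outline_of(p,'display')[:2]:
    r,k=rect(q,d['pixels'],.022);print(d['confidence'],r,k.min(0),k.max(0))
t=ctrl.snapshot('top')
for n,c in [('big_display',0),('water_bottle',0),('wire_spool',0),('screw_jar',0),('eyepiece',0),('tape_roll',0),('screwdriver',0)]:
    print(n,[np.round(d['centre'],3).tolist() for d in ctrl.search_frame(t,n)][:1])
```

```text
31.325 [ 0.52336643 -0.00170575  0.12286404] [ 1.79966481e+02  2.59020577e-03 -1.00377942e+02] [ 0.6951984   0.36528109 -0.56216269]
0.81 ((635.0831298828125, -23.49755859375), (63.9161491394043, 91.65892028808594), 79.64893341064453) [276   0] [364 145]
big_display [[0.496, -0.021, 0.011]]
water_bottle [[0.688, 0.358, 0.135]]
wire_spool [[0.693, -0.29, 0.042]]
screw_jar [[0.694, 0.295, 0.056]]
eyepiece [[0.595, -0.217, 0.044]]
tape_roll [[0.575, -0.472, 0.02]]
screwdriver [[0.498, -0.023, 0.009]]
```

View pics/w7.png

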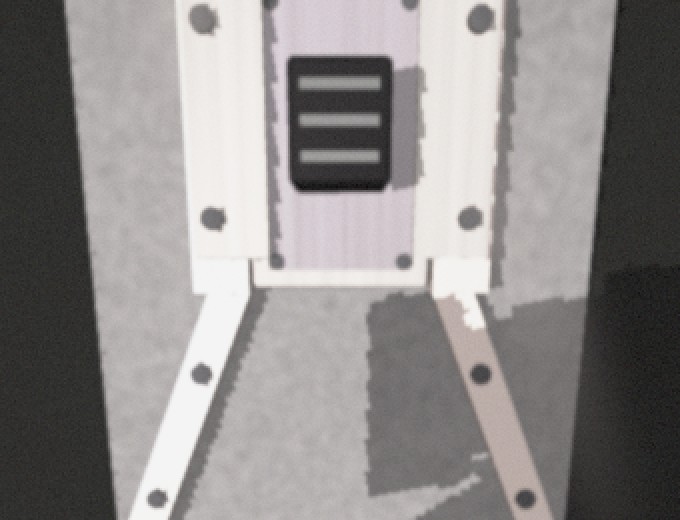

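carry_out --pt "0 0 0 25 -5 20 1" --pt "0 0 0 60 -11 40 1" --pt "0 0 0 80 -15 50 1" --pt "0 0 0 80 -15 50 1" --pt "0 0 0 80 -15 50 1"

```text
clock: 32.45
tool_pos: [0.6032, -0.0168, 0.1724]
orientation: [179.9, -0.0, -100.4]
force: [-0.6, 1.0, 0.2]
opening: 0.0007
```

Run:
```python
from m import *
o,p,q=wrist();print(o['clock'],o['tool_pos'])
R=Ro.from_euler('z',-10.4,degrees=True).as_matrix();O=np.array([.5922,-.0138,0])
c=proj(q,R@[.095,0,.022]+O)[0].astype(int);print(c)
x,y=np.clip(c-[100,75],0,[440,330]);cv2.imwrite('pics/w8.png',cv2.resize(p['pixels'][y:y+150,x:x+200],(800,600),interpolation=cv2.INTER_CUBIC))
for d in ctrl.outline_of(p,'display')[:2]:
    r,k=rect(q,d['pixels'],.022);print(d['confidence'],r,(np.array(r[0])/1000-O[:2])@R[:2,:2])
s=ctrl.snapshot('top')
for n in ['big_display','screwdriver']: print(n,[np.round(d['centre'],3).tolist() for d in ctrl.search_frame(s,n)])
```

```text
32.45 [ 0.60324075 -0.0167968   0.17243344]
[317 123]
0.54 ((717.0479125976562, -38.530757904052734), (61.61227798461914, 58.1922607421875), 78.76974487304688) [ 0.12726122 -0.00178703]
big_display []
screwdriver [[0.594, 0.434, 0.024]]
```

View pics/w8.png

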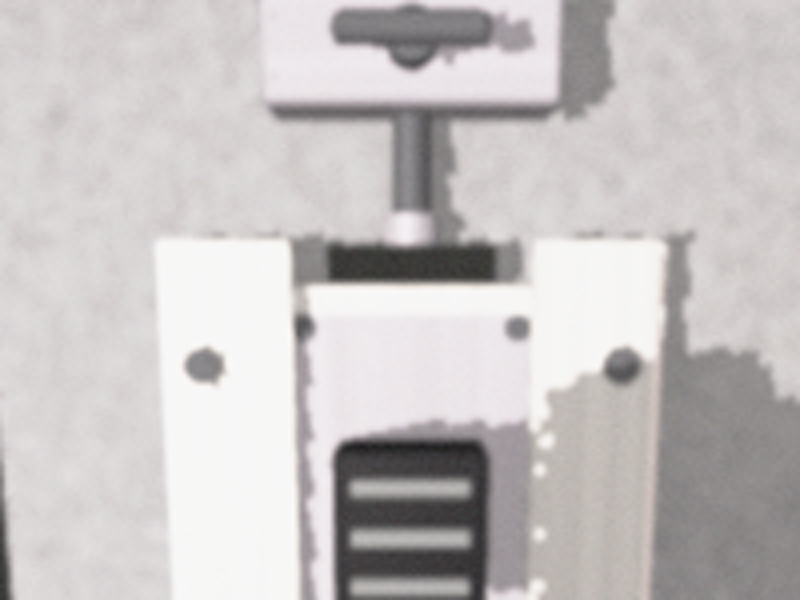

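The plate's end at (415,284) meets the pad's face with no visible gap. It is straight and centred, and the gripper is clear. Handing in.

```bash
python3 -c "
from plant import ctrl
print(ctrl.close_job())"
```

```text
the job is handed in; nothing more can be done
None
```

I gripped the silver display unit by its black box and laid it straight in the mouth of the nest. With closed fingers I pushed it under the strips to the pad, held it there about 1.8 s, backed off slowly and handed in at about 32.5 s. No verdict came back.

**Pressing force:** the wrist showed 14–15 N of push in the hold. Comparing loading with unloading puts sliding friction at about 2 N, so about 12–13 N on the pad. That is an estimate, because the pad force is not measured directly.

**Final position:** the last wrist picture shows the leading end against the pad with no visible gap, centred and straight between the guides, gripper clear. Its trailing end lies near the throat entrance, which puts its centre at about 48 mm.

**Disagreements:**
- **Extra down-force:** at first pad contact the fingers dragged the plate down, with up to 9 N vertical. I relieved it with small lifts.
- **Last display outline:** the network's final outline fitted the stop area rather than the unit, so I ignored it.
- **Bystanders:** in the final top views the big display was not reliably found. The screwdriver first came back wrong, then about 23 mm off its start reading. The arm was last near those two only at the start, passing more than 0.2 m above the bench. The other five were found again within about 11 mm of their first readings.

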